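# Push the screw box home between wet rails

### The arm

A 7-joint arm with a two-finger parallel gripper is mounted at the origin on the work surface. World frame = base frame: x ahead of the robot, y to its left, z up, the work surface at z = 0. Lengths are in mm, angles in rad, forces in N, time in s.
With the tool pointing down it reaches from about 400 to 850 mm from the base axis. Payload 4.4 kg.
Tool frame: the origin (TCP) lies at the very end of the fingers, on their centre line; the grasp point (between the pads) lies 19 mm behind it (env.grip_depth is the distance from the TCP to the grasp point, in mm); z points along the fingers, y is the line along which they close (so a half turn about z gives the same grasp; the last joint's range is limited). The gripper opens to 94 mm and grips with 3 to 60 N. Pads are 16 mm wide; open, the fingers measure 119 mm over their backs; the gripper's body (75 mm by 177 mm) begins 78 mm behind the grasp point.
Start: joints at [1.177, 0.628, 0.038, 1.517, -0.027, 0.996, -0.02], TCP at [209.303, -615.394, 205.478] pointing down, gripper open.
Joint ranges: [-3.06, 3.06], [-0.37, 2.12], [-1.25, 1.32], [0.18, 2.47], [-1.1, 4.24], [0.23, 1.98], [-2.94, 2.94]. Speed limits (rad/s): [2.57, 2.57, 3.14, 3.14, 3.14, 3.14, 3.14].

### API

Orientations are given as a rotation vector (axis times angle).
In Python, from workcell import readout, optics, env, finder gives the robot as it stands.
- The arm moves only by the tool move_arm, never from a script. Its argument "rows" is a list of rows, each a list of 5 numbers: the opening, from -1 (shut) to 1 (fully open), so that 0 is half open, then the shift along the tool's x, y, z each as a share of 0.4 m, from -1 to 1, then the turn about the tool's z as a share of 0.12 rad, from -1 to 1. In form: [[claw, x, y, z, twist], ...]. A call has 1 to 20 rows; each row shifts and turns the commanded pose from where the row before left it, along the tool's axes as they then stand; what a row does not reach is not made up. A row lasts 1/12 s, in which the tool goes at most 41.7 mm and 7.16 degrees, less where a joint would pass 70% of its speed; a pose out of reach is approached as far as the arm can. A call with a number of a shift or a turn outside -1 to 1 is refused whole. A call with a gripper value outside its range is refused whole. The fingers move at their own pace and stop on an object; the grip force is fixed at half the most. Time passes only in rows, so rows that do not move let the fingers close. It gives the time, the measured TCP pose, the force, the opening and the grip force at its end, in the units of the state.
- readout.get_state(): the state, without advancing time (a new reading comes with each control period).
- optics.get_image(name): name is "scene" or "top"; returns a dict with "img" (384x512x3 uint8, red, green, blue), "mtx" (3x3 intrinsics, pixels), "k1" (the pictures are not rectified: a ray, as slopes to the right and down, at radius r is drawn at 1 + k1 r^2 times it, then the intrinsics apply), "rvec" (rotation vector, rad) and "tvec" (3), from world to camera coordinates, as OpenCV has them. Camera axes: x right, y down, z forward; pixel columns grow to the right and rows downward; lengths in mm; the calibration is good to about 2 mm. A picture is of the moment at which its call begins. There is no depth.
- env.hand_in(): hands the job in; it is judged then, once.
Trained networks look in the newest picture that a camera, given by its name, has taken for a name from the list of things; names that differ only in an ending like _2 or _b are one class to them, and where a whole thing is asked for, a point or a joint stands for the part that bears it (a point fixed in the world has none). Each returns a list of dicts, best first, with "score" (0 to 1); they miss things now and then, are a little off and sometimes report something else, mostly with a low value. They report only what shows in the picture. A call takes as long as a camera call. They do not tell look-alikes from the thing itself.
- finder.find_in(camera, label): "location" ([x, y, z] in mm, in the coordinates of the camera as it stood for that picture, good to about 4 mm: the middle of the surface that is visible of it).
The state is a dict: "time": time; "joint_positions": joint angles; "dq": joint speeds; "joint_efforts": joint torques, N m; "eef_pos": TCP position; "tcp_rot": TCP orientation; "wrist_force": force on the tool from outside, world axes, zero at the start; "moment": the same for the moment, N m; "grip_width": finger opening in mm; "grasp_force": force on a finger pad.
Only numpy, scipy, OpenCV 4.12 (cv2) and the standard library are available. Lean on these libraries where they do the work, as an engineer would, in place of code of your own. Each camera call takes 0.05 s, during which the arm holds its last target. There are 200 camera calls.

### The job

The rails of the screw-box tray on the bench are freshly varnished and still wet. With the fingers only, square the loose screw box up in front of the empty middle lane and push it gently, always flat on the board, down the lane until it is fully home against the end stop, without the box or the gripper touching any rail. Do not pinch or lift the box, leave the two parked boxes, the tools and everything else where they are, and finish clear of it all.

Things in the scene. Friction and masses are not known exactly. Their poses are not given: they have to be found in the camera images.
- tray: Plywood tray screwed to the bench, three lanes for screw boxes. Origin: at bench height, under the middle of the middle lane's mouth; x down the lanes (away from the robot), y left, z up. The base is 12 mm thick (boxes slide on its top, z = 12 mm), y = -165 to 165 mm, from x = -157 (open apron without rails) to 156 mm. An end stop across the far end, 30 mm high over the base, has its near face at x = 140 mm.
- screw_box: Loose open wooden box full of screws: 100 mm long (x), 70 wide (y), 42 high, plain upright sides, 0.3 to 0.65 kg. Stands on the apron before the middle lane, up to 26 mm aside and turned up to 0.3 rad; its x points roughly down the lane. Origin: centre of underside. Home and straight, it lies at x = 90, y = 0, z = 12 mm of the tray's frame with 10 mm of air to each rail.
- rail_left: Wet hardwood rail to the left (+y) of the empty middle lane, fixed to the tray's base: 140 mm long (x), 10 wide, 18 high (top 30 mm over the bench). Origin: middle of its underside, at its near end. The four rails stand at y = -150, -50, 50 and 150 mm and run from x = 0 to 140 mm in the tray's frame; each lane is 90 mm wide clear.
- rail_right: Wet rail to the right (-y) of the middle lane, the same as rail_left.
- rail_outer_left: Wet outermost rail on the left (+y), the same form.
- rail_outer_right: Wet outermost rail on the right (-y), the same form.
- parked_a: A box of the same form and size, full of brass screws, parked in one outer lane, 2 mm off the stop. Origin: centre of its underside. Bystander.
- parked_b: A box of the same form and size, full of dowels, parked in the other outer lane. Origin: centre of its underside. Bystander.
- tape_measure: Black tape measure, 64 x 36 mm, 50 mm high, on a near corner of the apron. Origin: centre of its underside. Bystander.
- sanding_block: Cork sanding block, 66 x 36 mm, 26 mm high, on the other near corner of the apron. Origin: centre of its underside. Bystander.
- varnish_tin: Round tin, 70 mm across, 78 mm high, on the bench left of the tray. Origin: centre of its underside. Bystander.
- brush: Brush 200 mm long lying on the bench left of the tray. Bystander.
- screwdriver: Screwdriver 190 mm long lying on the bench right of the tray. Bystander.
- paper_cup: Empty paper cup, 74 mm across, 85 mm high, on the bench right of the tray. Origin: centre of its underside. Bystander.
Mind the look-alikes: they are no part of the job. Leave any pink look-alike of the screw_box alone.

How it is judged (in metres and radians):
At the end, for the whole second after the job is handed in: The screw box is flat and at rest in the middle lane, clear of the rails: within 5 mm of home against the end stop, 9 mm of the centre line and 0.07 rad of straight. Parked boxes within 5 mm, brush and screwdriver 15 mm, other bystanders 10 mm of their start (x of screw_box in the frame of tray between 0.085 and 0.093 m and y of screw_box in the frame of tray between -0.009 and 0.009 m and z of screw_box in the frame of tray between 0.009 and 0.015 m and angle between the x axis of screw_box and the x axis of tray, either way round below 0.07 rad and angle between screw_box's own z axis and vertical below 0.04 rad and linear speed of screw_box below 0.01 m/s and distance of each of parked_a, parked_b from where it was at the start of the episode below 0.005 m and distance of each of tape_measure, sanding_block, varnish_tin, paper_cup from where it was at the start of the episode below 0.01 m and distance of each of brush, screwdriver from where it was at the start of the episode below 0.015 m); the robot touches nothing.
It fails at once if the screw box, the gripper or the arm touches a rail (contact force between any of screw_box, the fingers, the arm and rail_left above 0.1 N or contact force between any of screw_box, the fingers, the arm and rail_right above 0.1 N or contact force between any of screw_box, the fingers, the arm and rail_outer_left above 0.1 N or contact force between any of screw_box, the fingers, the arm and rail_outer_right above 0.1 N).
It fails at once if the screw box is lifted or tipped (z of screw_box in the frame of tray above 0.017 m or angle between screw_box's own z axis and vertical above 0.1 rad).
It fails at once if the screw box is moved with the arm or the gripper's body instead of the fingers (contact force between the arm and screw_box above 1 N).
It fails at once if the screw box is pinched or shoved hard (over 35 N) (contact force between the fingers and screw_box above 35 N).
It fails at once if a bystander is disturbed (parked box over 5 mm, brush or screwdriver over 15 mm, others over 10 mm) (distance of any of parked_a, parked_b from where it was at the start of the episode above 0.005 m or distance of any of tape_measure, sanding_block, varnish_tin, paper_cup from where it was at the start of the episode above 0.01 m or distance of any of brush, screwdriver from where it was at the start of the episode above 0.015 m or angle between any of parked_a, parked_b, tape_measure, sanding_block, varnish_tin, paper_cup's own z axis and vertical above 0.25 rad).
It also fails if it takes over 58 s, if anything falls off the work surface, if the arm or the gripper's body presses on something with over 40 N, if the wrist force passes 120 N, or if a joint passes its speed limit or range.

## Working session

There is one attempt and no reset: what is moved stays moved. The work goes in short steps, Python scripts to look and compute and a tool call to move; the robot and the scene stay as the last step left them, time stands still between calls to the robot, and variables do not carry over. Pictures are saved under pics/ and viewed, at most 10 in all, crops included, and the job is handed in when it is done.

Besides the shell and the picture viewer there is one more tool, called after "Call:" as name(argument=value, ...) on one line, values as JSON. move_arm: Moves the arm, as the interface text tells. Shift numbers are shares of 0.4 m and turn numbers shares of 0.12 rad, none past 1 either way. Its arguments: {"type":"object","properties":{"rows":{"type":"array","items":{"type":"array","items":{"type":"number","minimum":-1,"maximum":1}}}},"required":["rows"]}

```bash
mkdir -p pics; python3 - <<'E'
from workcell import readout, optics, env, finder
import cv2, numpy as np
s=readout.get_state(); print(s['time'],s['eef_pos'],s['tcp_rot'],s['grip_width'])
for n in ("top","scene"):
    d=optics.get_image(n); cv2.imwrite(f"pics/{n}0.png",d['img'][:,:,::-1])
    print(n,d['mtx'],d['k1'],d['rvec'],d['tvec'])
    R=cv2.Rodrigues(np.array(d['rvec'],float))[0]
    for l in ("tray","screw_box","rail_left","parked_a","tape_measure","sanding_block"):
        for f in finder.find_in(n,l)[:4]:
            print(l,round(f['score'],2),np.round(R.T@(np.array(f['location'])-np.array(d['tvec']).ravel())))
E
```

```text
0.0 [ 209.08909667 -614.75652016  204.57691716] [-3.09767924e+00 -5.12352962e-01  5.08046465e-04] 94.05940535413933
top [[411.50259044   0.         245.98409061]
 [  0.         411.50259044 197.7751998 ]
 [  0.           0.           1.        ]] -0.11441852653398951 [ 2.07347869 -2.13762092  0.23099737] [ -29.0388763   514.53698131 1029.08698078]
tray 0.84 [578. -14.  15.]
screw_box 0.65 [500. -29.  45.]
screw_box 0.63 [ 289. -181.   33.]
screw_box 0.57 [ 507. -410.   36.]
rail_left 0.72 [639.  34.  36.]
parked_a 0.94 [ 675. -107.   47.]
parked_a 0.57 [655.  86.  48.]
parked_a 0.44 [576. -15.  12.]
parked_a 0.36 [627. 138.  32.]
tape_measure 0.96 [ 480. -165.   65.]
sanding_block 0.58 [443. 107.  40.]
scene [[406.29809026   0.         255.89282004]
 [  0.         406.29809026 190.14381541]
 [  0.           0.           1.        ]] 4.041162371428576e-06 [ 1.20060618  2.22823471 -1.07291302] [ 287.30743536 -237.12876915 1451.91225336]
tray 0.85 [610.   9.  10.]
screw_box 0.93 [ 515. -403.   26.]
screw_box 0.86 [ 306. -171.   29.]
screw_box 0.58 [514. -26.  45.]
rail_left 0.48 [646.  41.  27.]
parked_a 0.93 [ 683. -107.   43.]
parked_a 0.81 [661.  92.  43.]
tape_measure 0.65 [ 493. -158.   47.]
sanding_block 0.55 [459. 109.  33.]
```

View pics/top0.png

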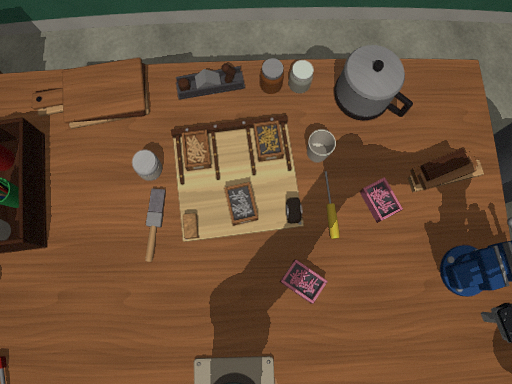

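View pics/scene0.png

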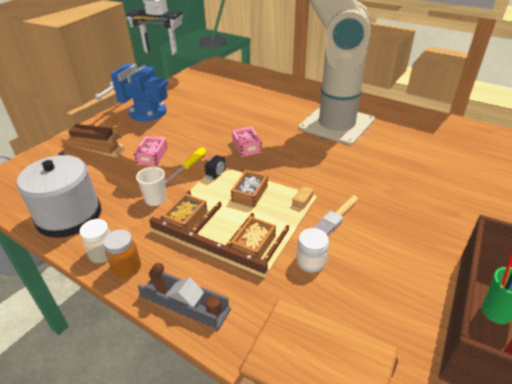

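Candidates in the top view are the wooden box with steel screws at (242,203), pink look-alikes at (304,281) and (382,200), and parked boxes at (197,150) and (268,141). I choose (242,203): plain wood, on the apron in front of the middle lane.

```bash
python3 - <<'E'
import cv2
a=cv2.imread("pics/top0.png")[108:248,165:315]
cv2.imwrite("pics/crop_top.png",cv2.resize(a,None,fx=4,fy=4,interpolation=cv2.INTER_CUBIC))
a=cv2.imread("pics/scene0.png")[140:280,145:325]
cv2.imwrite("pics/crop_scene.png",cv2.resize(a,None,fx=4,fy=4,interpolation=cv2.INTER_CUBIC))
E
```

```text
(no output)
```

View pics/crop_top.png

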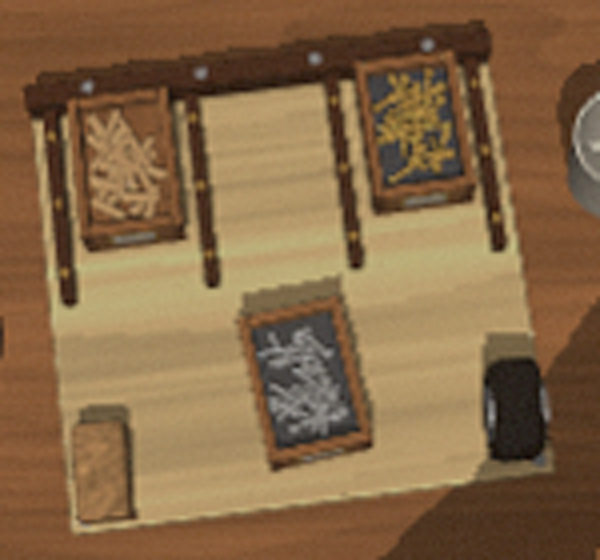

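View pics/crop_scene.png

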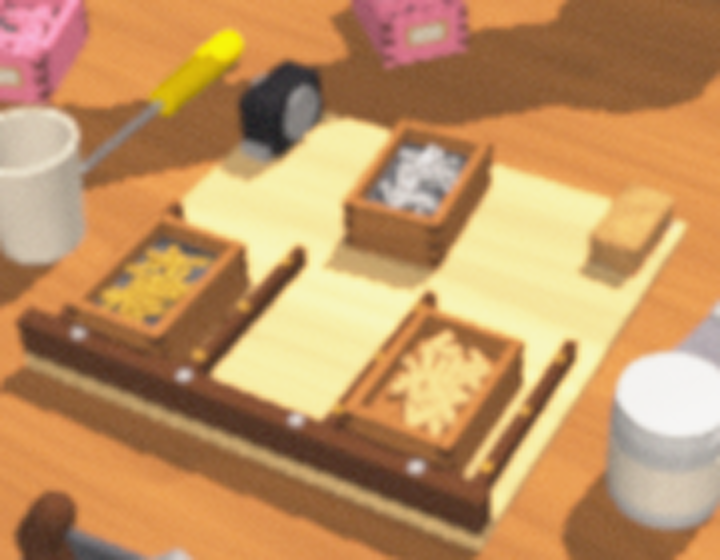

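The crops confirm it: the box at top-crop (305,385) is plain wood with steel screws and sits on the apron. Rail near ends are at crop (69,303), (212,285), (355,265) and (499,248).

```bash
cat > h.py <<'E'
import cv2, numpy as np
from scipy.optimize import least_squares
def proj(d,P):
    R=cv2.Rodrigues(np.array(d['rvec'],float))[0]
    c=np.asarray(P,float)@R.T+np.array(d['tvec'],float).ravel()
    s=c[:,:2]/c[:,2:]; s=s*(1+d['k1']*(s**2).sum(1,keepdims=True))
    M=np.array(d['mtx']); return s*[M[0,0],M[1,1]]+M[:2,2]
def unc(p,off): return (np.array(p,float)+.5)/4-.5+off
def place(q,L):
    c,s=np.cos(q[2]),np.sin(q[2]); L=np.array(L,float)
    return np.c_[q[0]+c*L[:,0]-s*L[:,1], q[1]+s*L[:,0]+c*L[:,1], L[:,2]]
def fit(obs,q0):   # obs: list of (d,local pts,pixels)
    f=lambda q: np.concatenate([(proj(d,place(q,L))-u).ravel() for d,L,u in obs])
    r=least_squares(f,q0,x_scale=[1,1,.01]); return r.x, r.fun.reshape(-1,2)
BOX=[[50,35,54],[50,-35,54],[-50,-35,54],[-50,35,54]]
def rel(q,t):
    c,s=np.cos(t[2]),np.sin(t[2]); a=q[:2]-t[:2]
    return np.array([c*a[0]+s*a[1],-s*a[0]+c*a[1],q[2]-t[2]])
E
python3 - <<'E'
from h import *
from workcell import optics
T=optics.get_image("top"); S=optics.get_image("scene")
for d in (T,S):
    R=cv2.Rodrigues(np.array(d['rvec'],float))[0]; print("cam",-R.T@np.array(d['tvec']).ravel())
LT=[[0,150,30],[0,50,30],[0,-50,30],[0,-150,30],[-157,165,12],[-157,-165,12]]
uT=unc([(68,300),(212,283),(355,263),(499,247),(73,532),(552,470)],[165,108])
LS=[[0,-50,30],[0,50,30],[0,150,30],[-157,165,12]]
uS=unc([(298,250),(430,297),(570,344),(686,222)],[145,140])
bT=unc([(239,308),(342,292),(372,442),(271,464)],[165,108])
bS=unc([(437,227),(346,197),(402,122),(493,148)],[145,140])
for nm,ob,bb in (("T",[(T,LT,uT)],[(T,BOX,bT)]),("S",[(S,LS,uS)],[(S,BOX,bS)]),("both",[(T,LT,uT),(S,LS,uS)],[(T,BOX,bT),(S,BOX,bS)])):
    t,r=fit(ob,[580,-15,.1]); b,rb=fit(bb,[500,-25,.1])
    print(nm,t.round(3),b.round(3),"rel",rel(b,t).round(3)); print(r.round(1).tolist(),rb.round(1).tolist())
E
```

```text
cam [ 277.9348878   -41.29545655 1116.0907037 ]
cam [1212.35917572  483.18639684  737.25229195]
T [ 5.81892e+02 -1.81490e+01  9.90000e-02] [ 5.04049e+02 -3.15280e+01  1.65000e-01] rel [-7.8782e+01 -5.6430e+00  6.7000e-02]
[[-0.4, 0.0], [-0.2, -0.3], [0.3, 0.1], [0.3, -0.4], [-0.6, 0.3], [0.6, 0.2]] [[0.2, 1.4], [0.3, 0.5], [0.3, -0.8], [-0.8, -1.1]]
S [ 5.86678e+02 -1.68350e+01  1.13000e-01] [ 5.03493e+02 -2.76640e+01  1.78000e-01] rel [-8.3876e+01 -1.3800e+00  6.5000e-02]
[[-0.1, -0.0], [0.0, -0.6], [0.6, -0.3], [-0.6, 1.0]] [[0.1, 0.2], [-1.1, 1.3], [0.5, -0.5], [0.6, -1.3]]
both [ 5.82984e+02 -1.82260e+01  9.80000e-02] [ 5.03438e+02 -2.98870e+01  1.71000e-01] rel [-8.0306e+01 -3.7920e+00  7.3000e-02]
[[-0.4, -0.4], [-0.2, -0.7], [0.3, -0.3], [0.3, -0.8], [-0.6, -0.1], [0.6, -0.2], [0.5, -1.1], [0.3, -1.4], [0.5, -0.8], [0.0, 0.9]] [[-0.5, 1.8], [-0.5, 0.7], [-0.3, -0.6], [-1.2, -0.8], [-0.8, -0.0], [-1.9, 0.9], [0.1, -0.7], [-0.0, -1.5]]
```

Call:
move_arm(rows=[[-0.15,0,0,-0.1,0],[-0.15,0,0,-0.1,0],[-0.15,0.075,-0.066,0,0],[-0.15,0.075,-0.066,0,0],[-0.15,0.075,-0.066,0,0],[-0.15,0.075,-0.066,0,0],[-0.15,0.075,-0.066,0,0],[-0.15,0.075,-0.066,0,0],[-0.15,0.075,-0.066,0,0],[-0.15,0.075,-0.066,0,0],[-0.15,0.075,-0.066,0,0],[-0.15,0.075,-0.066,0,0],[-0.15,0.075,-0.066,0,0],[-0.15,0.075,-0.066,0,0],[-0.15,0.075,-0.066,0,0],[-0.15,0.075,-0.066,0,0],[-0.15,0.075,-0.066,0,0]])

```text
time: 2.22
eef_pos: [508.5, -93.8, 285.9]
tcp_rot: [3.099, 0.512, 0.001]
wrist_force: [0.1, -1.2, -1.3]
grip_width: 40.0
grasp_force: 0.0
```

Call:
move_arm(rows=[[-0.15,0,0,0,-1],[-0.15,0,0,0,-1],[-0.15,0,0,0,-1],[-0.15,0,0,0,-1],[-0.15,0,0,0,-1],[-0.15,0,0,0,-1],[-0.15,0,0,0,-1],[-0.15,0,0,0,-1],[-0.15,0,0,0,-1],[-0.15,0,0,0,-1],[-0.15,0,0,0,-1],[-0.15,0,0,0,-0.2],[-0.15,0,0,0,0],[-0.15,0,0,0,0]])

```text
time: 3.38
eef_pos: [507.9, -95.8, 285.6]
tcp_rot: [2.11, 2.327, 0.0]
wrist_force: [1.5, -0.2, -0.2]
grip_width: 39.7
grasp_force: 0.0
```

```bash
cat >> h.py <<'E'
TR=np.array([583,-18.2,.099])
def st(tx=None,ty=None,yaw=0,z=None):
    from workcell import readout
    s=readout.get_state(); R=cv2.Rodrigues(np.array(s['tcp_rot'],float))[0]; p=np.array(s['eef_pos'])
    psi=np.arctan2(R[1,0],R[0,0]); r=rel(np.array([p[0],p[1],psi]),TR)
    print("t%.1f rel x%.1f y%.1f psi%.3f z%.1f w%.1f"%(s['time'],r[0],r[1],r[2],p[2],s['grip_width']),"F",np.round(s['wrist_force'],1),"tilt",R[:2,2].round(3))
    if tx is not None:
        g=place(TR,[[tx,ty,z]])[0]; print("tool shares",(R.T@(g-p)/400).round(4),"twist",round(-(yaw-r[2])/.12,2))
E
python3 -c "
from h import *
st(-80,-70,np.pi/2,24)"
```

```text
t3.4 rel x-82.4 y-69.8 psi1.570 z285.6 w39.7 F [ 1.5 -0.2 -0.2] tilt [ 0. -0.]
tool shares [-6.000e-04  6.000e-03  6.539e-01] twist -0.01
```

Call:
move_arm(rows=[[-0.15,0,0.006,0.1,0],[-0.15,0,0,0.1,0],[-0.15,0,0,0.1,0],[-0.15,0,0,0.1,0],[-0.15,0,0,0.1,0],[-0.15,0,0,0.08,0],[-0.15,0,0,0.05,0],[-0.15,0,0,0.024,0],[-0.15,0,0,0,0],[-0.15,0.01,0,0,0],[-0.15,0.01,0,0,0],[-0.15,0,0,0,0],[-0.15,0,0,0,0]])

```text
time: 4.47
eef_pos: [510.5, -87.1, 25.3]
tcp_rot: [2.105, 2.33, 0.002]
wrist_force: [0.5, 0.5, 0.1]
grip_width: 39.9
grasp_force: 0.0
```

```bash
python3 - <<'E'
from h import *
from workcell import optics
st(-80,-43,np.pi/2,24)
T=optics.get_image("top"); S=optics.get_image("scene")
a=cv2.resize(T['img'][108:248,165:315,::-1],None,fx=4,fy=4,interpolation=cv2.INTER_CUBIC)
cv2.imwrite("pics/c2t.png",a)
cv2.imwrite("pics/c2s.png",cv2.resize(S['img'][140:280,145:325,::-1],None,fx=4,fy=4,interpolation=cv2.INTER_CUBIC))
E
```

```text
t4.5 rel x-79.0 y-61.4 psi1.573 z25.3 w39.9 F [0.5 0.5 0.1] tilt [ 0.003 -0.   ]
tool shares [ 0.046  -0.0024  0.0031] twist 0.02
```

View pics/c2s.png

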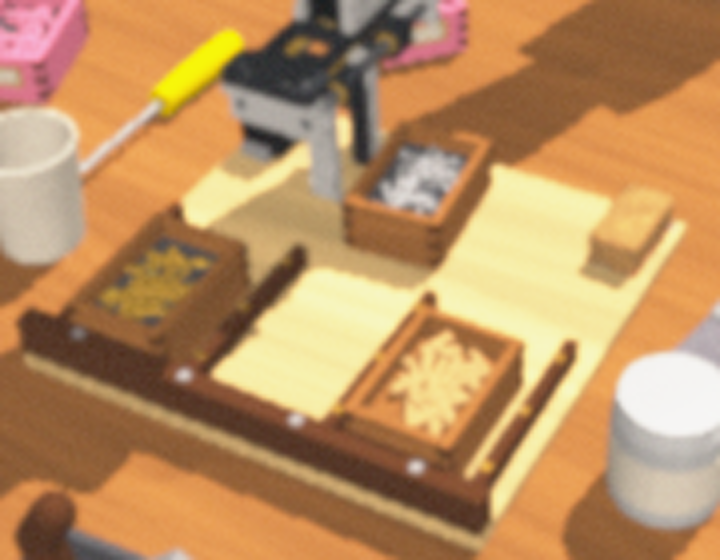

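The fingers stand at the box's right side, at crop (325,190) and (365,155), with a small gap and clear of the rails. I'll now push gently sideways.

Call:
move_arm(rows=[[-0.15,0.004,0,0,0],[-0.15,0.004,0,0,0],[-0.15,0.004,0,0,0],[-0.15,0.004,0,0,0],[-0.15,0.004,0,0,0],[-0.15,0.004,0,0,0],[-0.15,0,0,0,0]])

```text
time: 5.15
eef_pos: [508.3, -78.0, 23.8]
tcp_rot: [-2.106, -2.331, 0.001]
wrist_force: [-0.9, -1.1, -0.3]
grip_width: 40.3
grasp_force: 0.4
```

Call:
move_arm(rows=[[-0.15,0.004,0,0,0],[-0.15,0.004,0,0,0],[-0.15,0.004,0,0,0],[-0.15,0,0,0,0]])

```text
time: 5.48
eef_pos: [507.3, -73.2, 23.8]
tcp_rot: [-2.106, -2.33, 0.002]
wrist_force: [-2.1, -3.1, 1.6]
grip_width: 39.9
grasp_force: 1.5
```

Call:
move_arm(rows=[[-0.15,0.004,0,0,0],[-0.15,0.004,0,0,0],[-0.15,0.002,0,0,0],[-0.15,0,0,0,0],[-0.15,0,0,0,0]])

```text
time: 5.9
eef_pos: [507.5, -68.7, 23.8]
tcp_rot: [-2.106, -2.331, -0.0]
wrist_force: [-1.3, -3.4, 0.7]
grip_width: 39.8
grasp_force: 1.0
```

```bash
python3 - <<'E'
from h import *
from workcell import optics
st(-80,-43,np.pi/2,24)
T=optics.get_image("top"); S=optics.get_image("scene")
f=lambda a:cv2.resize(a[:,:,::-1],None,fx=8,fy=8,interpolation=cv2.INTER_CUBIC)
cv2.imwrite("pics/c3s.png",f(S['img'][160:220,210:300]))
E
```

```text
t5.9 rel x-80.1 y-42.7 psi1.573 z23.8 w39.8 F [-1.3 -3.4  0.7] tilt [-0.  0.]
tool shares [-0.0006  0.0003 -0.0005] twist 0.02
```

View pics/c3s.png

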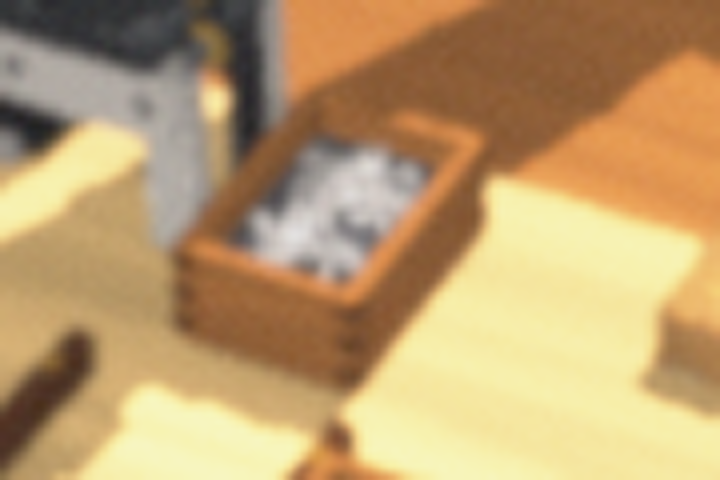

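Call:
move_arm(rows=[[-0.15,-0.02,0,0,0],[-0.15,-0.04,0,0,0],[-0.15,0,0,-0.1,0],[-0.15,0,0,-0.1,0],[-0.15,0,0,-0.1,0],[-0.15,0,0,-0.1,0],[-0.15,0,0,0,1],[-0.15,0,0,0,1],[-0.15,0,0,0,1],[-0.15,0,0,0,1],[-0.15,0,0,0,1],[-0.15,0,0,0,1],[-0.15,0,0,0,1],[-0.15,0,0,0,1],[-0.15,0,0,0,1],[-0.15,0,0,0,1],[-0.15,0,0,0,1],[-0.15,0,0,0,1],[-0.15,0,0,0,1],[-0.15,0,0,0,0.1]])

```text
time: 7.67
eef_pos: [511.0, -92.7, 184.1]
tcp_rot: [-3.138, -0.152, -0.003]
wrist_force: [-0.1, -0.9, 0.5]
grip_width: 39.8
grasp_force: 0.0
```

```bash
python3 - <<'E'
from h import *
from workcell import optics
st(-165,0,0,36)
S=optics.get_image("scene"); T=optics.get_image("top")
f=lambda a:cv2.resize(a[:,:,::-1],None,fx=4,fy=4,interpolation=cv2.INTER_CUBIC)
a=f(S['img'][140:280,190:290]); b=f(T['img'][108:248,200:290])
cv2.imwrite("pics/c4.png",np.hstack([a,b]))
E
```

```text
t7.7 rel x-79.1 y-67.0 psi-0.002 z184.1 w39.8 F [-0.1 -0.9  0.5] tilt [0.002 0.   ]
tool shares [-0.2159 -0.1671  0.3699] twist -0.02
```

View pics/c4.png

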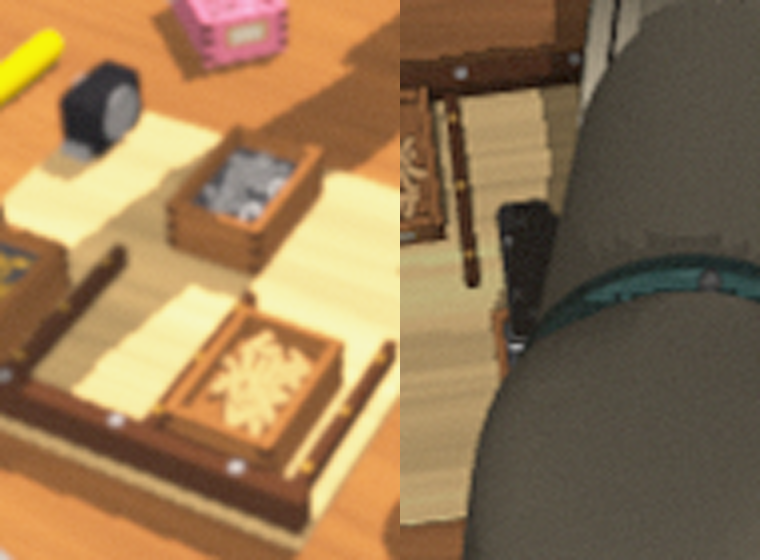

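The scene crop shows the box standing straighter before the lane, with its far face from (172,205) to (260,222). Rail ends are at (120,255) and (250,300), and the arm hides it in the top view.

```bash
python3 - <<'E'
from h import *
from workcell import optics
S=optics.get_image("scene")
o=[190,140]
LB=BOX+[[50,-35,12],[50,35,12]]
b=unc([(253,226),(170,204),(240,129),(323,153),(170,246),(250,272)],o)
q,r=fit([(S,LB,b)],[503,-25,.1]); print(q.round(3),r.round(1).tolist())
for t in (TR,np.array([586.7,-16.8,.113])): print(rel(q,t).round(3))
# predicted pixels in crop if the box were square at y=0
p=(proj(S,place(TR,[[0,-50,30],[0,50,30],[140,-45,12],[140,45,12]]))-o)*4; print("rails",p.round(0).tolist())
E
```

```text
[ 5.03109e+02 -2.26560e+01  7.10000e-02] [[0.3, 1.3], [-1.6, -1.2], [-0.2, -2.0], [0.8, -0.8], [-0.7, 0.2], [1.4, 1.8]]
[-7.9941e+01  3.4620e+00 -2.8000e-02]
[-8.3719e+01  3.6070e+00 -4.2000e-02]
rails [[118.0, 244.0], [250.0, 290.0], [7.0, 401.0], [131.0, 451.0]]
```

Call:
move_arm(rows=[[-0.15,-0.072,-0.056,0,0],[-0.15,-0.072,-0.056,0,0],[-0.15,-0.072,-0.055,0,0],[-0.15,0,0,0.08,0],[-0.15,0,0,0.08,0],[-0.15,0,0,0.08,0],[-0.15,0,0,0.08,0],[-0.15,0,0,0.05,0],[-0.15,0,0,0,0],[-0.15,0,0,0,0]])

```text
time: 8.65
eef_pos: [418.8, -35.1, 37.0]
tcp_rot: [-3.136, -0.159, 0.004]
wrist_force: [0.7, -0.4, 0.6]
grip_width: 40.3
grasp_force: 0.0
```

```bash
python3 -c "
from h import *
st(-138,0,0,36)"
```

```text
t8.7 rel x-165.1 y-0.6 psi0.002 z37.0 w40.3 F [ 0.7 -0.4  0.6] tilt [-0.003  0.001]
tool shares [ 0.0677 -0.0013  0.0023] twist 0.02
```

Call:
move_arm(rows=[[-0.15,0.01,0,0,0],[-0.15,0.01,0,0,0],[-0.15,0.01,0,0,0],[-0.15,0.01,0,0,0],[-0.15,0.005,0,0,0],[-0.15,0.005,0,0,0],[-0.15,0.005,0,0,0],[-0.15,0.005,0,0,0],[-0.15,0.005,0,0,0],[-0.15,0.005,0,0,0],[-0.15,0.005,0,0,0],[-0.15,0.005,0,0,0],[-0.15,0,0,0,0]])

```text
time: 9.73
eef_pos: [446.5, -32.0, 36.9]
tcp_rot: [-3.137, -0.157, 0.016]
wrist_force: [-5.5, -0.0, 3.1]
grip_width: 40.1
grasp_force: 2.9
```

Call:
move_arm(rows=[[-0.15,0.005,0,0,0],[-0.15,0.005,0,0,0],[-0.15,0.005,0,0,0],[-0.15,0.005,0,0,0],[-0.15,0.005,0,0,0],[-0.15,0.005,0,0,0],[-0.15,0.005,0,0,0],[-0.15,0.005,0,0,0],[-0.15,0,0,0,0]])

```text
time: 10.48
eef_pos: [462.6, -30.8, 36.8]
tcp_rot: [-3.137, -0.156, 0.015]
wrist_force: [-4.4, -0.2, 0.6]
grip_width: 39.7
grasp_force: 2.1
```

```bash
python3 - <<'E'
from h import *
from workcell import optics
st(-115,0,0,36)
S=optics.get_image("scene"); T=optics.get_image("top")
f=lambda a:cv2.resize(a[:,:,::-1],None,fx=5,fy=5,interpolation=cv2.INTER_CUBIC)
a=f(S['img'][160:250,190:280]); b=f(T['img'][118:208,205:275])
cv2.imwrite("pics/c5.png",np.hstack([a,b])); print(a.shape,b.shape)
E
```

```text
t10.5 rel x-121.0 y-0.6 psi0.000 z36.8 w39.7 F [-4.4 -0.2  0.6] tilt [-0.009 -0.   ]
tool shares [ 0.015  -0.0015  0.002 ] twist 0.0
(450, 450, 3) (450, 350, 3)
```

View pics/c5.png

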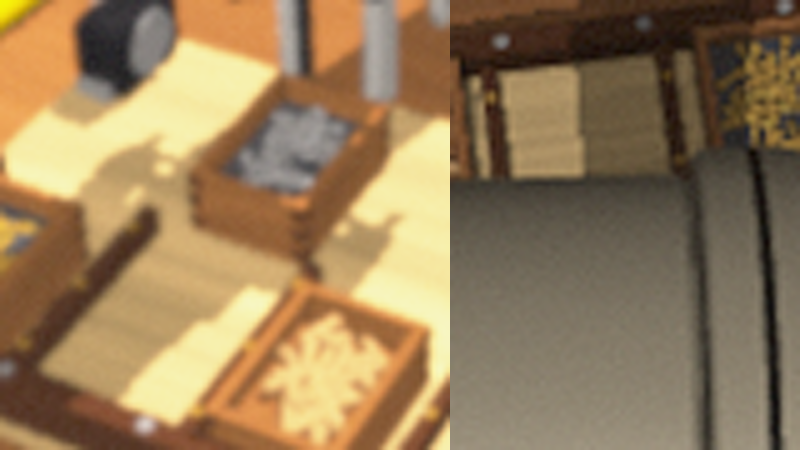

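```bash
python3 - <<'E'
from h import *
from workcell import optics
T=optics.get_image("top"); S=optics.get_image("scene")
R=cv2.Rodrigues(np.array(S['rvec'],float))[0]; C=-R.T@np.array(S['tvec']).ravel(); K=np.array(S['mtx'])
def ray(p,z):
    u=(np.array(p)+.5)/5-.5+[190,160]; v=R.T@np.linalg.inv(K)@[u[0],u[1],1]; P=C+v*(z-C[2])/v[2]
    return rel(np.array([P[0],P[1],0]),TR)[:2].round(1)
print("box bottom front R,L",ray((196,224),12),ray((302,260),12),"top front R,L",ray((194,176),54),ray((300,205),54), "near top L",ray((388,115),54))
print("rail ends R,L",ray((150,212),30),ray((310,268),30))
# rail centroids at z=30 from the first pictures
ys=np.arange(-16,16.1,.25)
for d,n in ((T,"top"),(S,"scene")):
    g=cv2.imread(f"pics/{n}0.png",0).astype(np.float32)
    for y0 in (50,-50):
        out=[]
        for x in np.arange(15,130,15):
            p=proj(d,place(TR,np.c_[np.full(len(ys),x),y0+ys,np.full(len(ys),30)])).astype(np.float32)
            v=cv2.remap(g,p[:,:1],p[:,1:],cv2.INTER_LINEAR).ravel()
            w=np.clip(0.5*(v.max()+v.min())-v,0,None); out.append(round(float((w*ys).sum()/w.sum()),1))
        print(n,y0,out)
E
```

```text
box bottom front R,L [-16.6 -32.6] [-17.3  32.8] top front R,L [ -9.  -26.2] [-13.8  34.9] near top L [-101.6   41.3]
rail ends R,L [  3.4 -47.9] [ 3.4 49.5]
top 50 [-1.3, -0.9, 2.6, 2.4, 2.3, 1.7, 3.0, 5.3]
top -50 [0.1, 0.0, -0.2, -0.3, -0.0, 0.1, -0.0, -0.4]
scene 50 [5.9, 8.4, 7.7, 6.1, 7.9, 7.7, 7.3, 8.5]
scene -50 [7.0, 6.1, 3.8, 1.9, -0.1, 0.1, 1.2, 0.0]
```

Call:
move_arm(rows=[[-0.15,0.005,-0.001,0,0],[-0.15,0.006,0,0,0],[-0.15,0.006,0,0,0],[-0.15,0.006,0,0,0],[-0.15,0.006,0,0,0],[-0.15,0.006,0,0,0],[-0.15,0.006,0,0,0],[-0.15,0.006,0,0,0],[-0.15,0.006,0,0,0],[-0.15,0.006,0,0,0],[-0.15,0.006,0,0,0],[-0.15,0.006,0,0,0],[-0.15,0.006,0,0,0],[-0.15,0.006,0,0,0],[-0.15,0.006,0,0,0],[-0.15,0.004,0,0,0],[-0.15,0,0,0,0]])

```text
time: 12.1
eef_pos: [504.0, -26.2, 37.3]
tcp_rot: [-3.137, -0.157, 0.002]
wrist_force: [-1.2, -0.5, -1.3]
grip_width: 39.7
grasp_force: 0.7
```

```bash
python3 - <<'E'
from h import *
from workcell import optics
st(15,0,0,36)
S=optics.get_image("scene")
cv2.imwrite("pics/c6.png",cv2.resize(S['img'][160:250,180:290,::-1],None,fx=6,fy=6,interpolation=cv2.INTER_CUBIC))
E
```

```text
t12.1 rel x-79.4 y-0.2 psi0.001 z37.3 w39.7 F [-1.2 -0.5 -1.3] tilt [-0.001  0.   ]
tool shares [ 2.36e-01 -2.00e-04  2.80e-03] twist 0.01
```

View pics/c6.png

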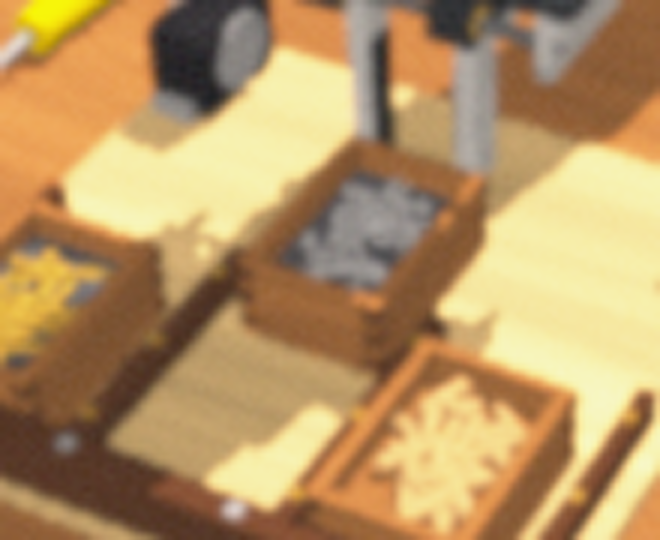

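The box has its nose in the lane, with lower front corners at about (245,308) and (372,366). The floor is visible on both sides, and I'll check the gaps numerically.

```bash
python3 - <<'E'
from h import *
from workcell import optics
S=optics.get_image("scene")
R=cv2.Rodrigues(np.array(S['rvec'],float))[0]; C=-R.T@np.array(S['tvec']).ravel(); K=np.array(S['mtx'])
def ray(p,z):
    u=(np.array(p)+.5)/6-.5+[180,160]; v=R.T@np.linalg.inv(K)@[u[0],u[1],1]; P=C+v*(z-C[2])/v[2]
    return rel(np.array([P[0],P[1],0]),TR)[:2].round(1)
print("box bottom front R,L",ray((245,308),12),ray((372,366),12),"top R,L",ray((242,255),54),ray((375,302),54),"rear top L",ray((485,180),54),"R",ray((360,140),54))
print("right rail near end top",ray((228,262),30),"far",ray((90,408),30),"floor far R",ray((108,442),12))
E
```

```text
box bottom front R,L [ 16.2 -38.9] [23.  30.1] top R,L [ 26.1 -30.6] [26.4 35.4] rear top L [-66.5  38.8] R [-66.3 -25.3]
right rail near end top [ 10.2 -50. ] far [114.5 -51.5] floor far R [113.5 -45.5]
```

Call:
move_arm(rows=[[-0.15,0.006,0,0.001,0],[-0.15,0.006,0,0,0],[-0.15,0.006,0,0,0],[-0.15,0.006,0,0,0],[-0.15,0.006,0,0,0],[-0.15,0.006,0,0,0],[-0.15,0.006,0,0,0],[-0.15,0.006,0,0,0],[-0.15,0.006,0,0,0],[-0.15,0.006,0,0,0],[-0.15,0.006,0,0,0],[-0.15,0.006,0,0,0],[-0.15,0.006,0,0,0],[-0.15,0.006,0,0,0],[-0.15,0.006,0,0,0],[-0.15,0.006,0,0,0],[-0.15,0.006,0,0,0],[-0.15,0.006,0,0,0],[-0.15,0.004,0,0,0],[-0.15,0,0,0,0]])

```text
time: 13.87
eef_pos: [545.9, -22.2, 36.8]
tcp_rot: [-3.138, -0.156, 0.01]
wrist_force: [-5.7, 0.1, 3.9]
grip_width: 40.1
grasp_force: 3.0
```

```bash
python3 -c "
from h import *
st(15,0,0,36)"
```

```text
t13.9 rel x-37.3 y-0.3 psi0.001 z36.8 w40.1 F [-5.7  0.1  3.9] tilt [-0.006 -0.   ]
tool shares [ 0.1307 -0.0006  0.0011] twist 0.01
```

Call:
move_arm(rows=[[-0.15,0.007,0,0,0],[-0.15,0.007,0,0,0],[-0.15,0.007,0,0,0],[-0.15,0.007,0,0,0],[-0.15,0.007,0,0,0],[-0.15,0.007,0,0,0],[-0.15,0.007,0,0,0],[-0.15,0.007,0,0,0],[-0.15,0.007,0,0,0],[-0.15,0.007,0,0,0],[-0.15,0.007,0,0,0],[-0.15,0.007,0,0,0],[-0.15,0.007,0,0,0],[-0.15,0.007,0,0,0],[-0.15,0.006,0,0,0],[-0.15,0.005,0,0,0],[-0.15,0.004,0,0,0],[-0.15,0.003,0,0,0],[-0.15,0,0,0,0]])

```text
time: 15.45
eef_pos: [591.6, -17.7, 36.7]
tcp_rot: [-3.138, -0.156, 0.011]
wrist_force: [-6.7, -0.5, 4.5]
grip_width: 40.3
grasp_force: 3.4
```

Call:
move_arm(rows=[[-0.15,0.003,0,0,0],[-0.15,0.003,0,0,0],[-0.15,0.003,0,0,0],[-0.15,0.003,0,0,0],[-0.15,0.003,0,0,0],[-0.15,0,0,0,0]])

```text
time: 15.95
eef_pos: [597.7, -17.0, 36.6]
tcp_rot: [-3.138, -0.156, 0.011]
wrist_force: [-6.9, -0.5, 4.5]
grip_width: 40.2
grasp_force: 3.3
```

```bash
python3 -c "
from h import *
st(32,0,0,36)"
```

```text
t15.9 rel x14.8 y-0.3 psi0.001 z36.6 w40.2 F [-6.9 -0.5  4.5] tilt [-0.007 -0.   ]
tool shares [ 0.0431 -0.0007  0.0013] twist 0.0
```

Baseline sliding force is about 6–7 N. I'll creep to the stop and watch for the rise.

Call:
move_arm(rows=[[-0.15,0.003,0,0,0],[-0.15,0.003,0,0,0],[-0.15,0.003,0,0,0],[-0.15,0.003,0,0,0],[-0.15,0.003,0,0,0],[-0.15,0.003,0,0,0],[-0.15,0.003,0,0,0],[-0.15,0.003,0,0,0],[-0.15,0,0,0,0]])

```text
time: 16.7
eef_pos: [607.3, -16.1, 36.6]
tcp_rot: [-3.138, -0.156, 0.011]
wrist_force: [-6.5, -0.9, 4.9]
grip_width: 39.6
grasp_force: 3.3
```

Call:
move_arm(rows=[[-0.15,0.003,0,0,0],[-0.15,0.003,0,0,0],[-0.15,0,0,0,0]])

```text
time: 16.95
eef_pos: [609.8, -15.8, 36.6]
tcp_rot: [-3.138, -0.156, 0.01]
wrist_force: [-6.2, -0.8, 5.2]
grip_width: 39.8
grasp_force: 3.2
```

Call:
move_arm(rows=[[-0.15,0.003,0,0,0],[-0.15,0.002,0,0,0],[-0.15,0,0,0,0]])

```text
time: 17.2
eef_pos: [610.7, -15.8, 36.6]
tcp_rot: [3.138, 0.156, -0.014]
wrist_force: [-7.9, -1.2, 6.7]
grip_width: 39.6
grasp_force: 4.0
```

Call:
move_arm(rows=[[-0.15,0.002,0,0,0],[-0.15,0.002,0,0,0],[-0.15,0,0,0,0]])

```text
time: 17.45
eef_pos: [610.7, -15.8, 36.4]
tcp_rot: [3.138, 0.156, -0.019]
wrist_force: [-10.7, -1.2, 9.0]
grip_width: 40.2
grasp_force: 5.4
```

Call:
move_arm(rows=[[-0.15,0.002,0,0,0],[-0.15,0.002,0,0,0],[-0.15,0,0,0,0]])

```text
time: 17.7
eef_pos: [610.6, -15.8, 36.3]
tcp_rot: [3.137, 0.156, -0.024]
wrist_force: [-13.5, -1.5, 11.7]
grip_width: 39.7
grasp_force: 6.7
```

```bash
python3 -c "
from h import *
st(32,0,0,36)"
```

```text
t17.7 rel x27.7 y-0.3 psi0.000 z36.3 w39.7 F [-13.5  -1.5  11.7] tilt [-0.015 -0.001]
tool shares [ 0.0106 -0.0008  0.0007] twist 0.0
```

Call:
move_arm(rows=[[-0.15,-0.008,0,0,0],[-0.15,-0.015,0,0,0],[-0.15,-0.04,0,0,0],[-0.15,-0.08,0,0,0],[-0.15,0,0,-0.1,0],[-0.15,0,0,-0.1,0],[-0.15,0,0,-0.1,0],[-0.15,0,0,-0.1,0],[-0.15,0,0,-0.1,0],[-0.15,0,0.1,0,0],[-0.15,0,0.1,0,0],[-0.15,0,0.1,0,0],[-0.15,0,0.1,0,0],[-0.15,0,0.1,0,0],[-0.15,0,0.1,0,0],[-0.15,0,0.1,0,0],[-0.15,0,0.1,0,0],[-0.15,0,0,0,0],[-0.15,0,0,0,0]])

```text
time: 19.28
eef_pos: [592.3, -343.0, 236.3]
tcp_rot: [3.136, 0.148, -0.001]
wrist_force: [-0.0, 0.7, 0.3]
grip_width: 39.5
grasp_force: 0.0
```

```bash
python3 - <<'E'
from h import *
from workcell import optics
st()
S=optics.get_image("scene"); T=optics.get_image("top")
f=lambda a:cv2.resize(a[:,:,::-1],None,fx=4,fy=4,interpolation=cv2.INTER_CUBIC)
cv2.imwrite("pics/c7.png",np.hstack([f(S['img'][150:270,170:270]),f(T['img'][110:230,205:300])]))
E
```

```text
t19.3 rel x-22.8 y-324.1 psi-0.004 z236.3 w39.5 F [-0.   0.7  0.3] tilt [-0.001 -0.002]
```

View pics/c7.png

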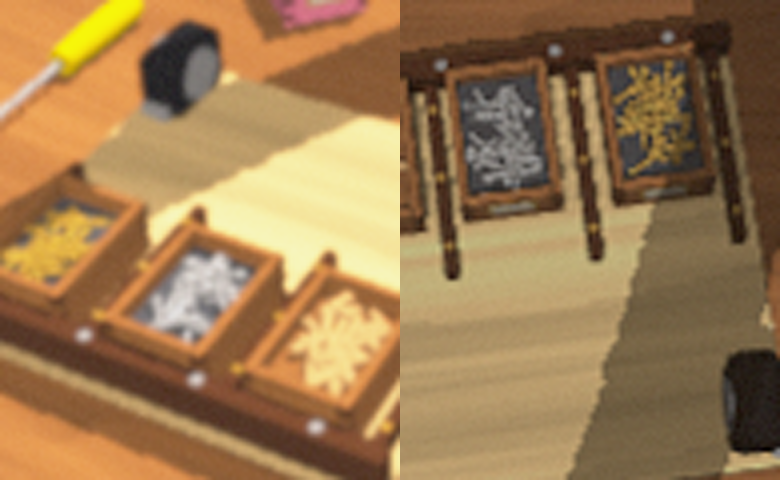

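The box lies against the stop in the middle lane, straight, at top-crop (500,135), and looks slightly nearer the left rail. I'll measure that offset before handing in.

```bash
python3 - <<'E'
from h import *
from workcell import optics
T=optics.get_image("top"); g=cv2.cvtColor(T['img'],cv2.COLOR_RGB2GRAY).astype(np.float32)
def prof(xs,ys,z):
    acc=0
    for x in xs:
        p=proj(T,place(TR,np.c_[np.full(len(ys),x),ys,np.full(len(ys),z)])).astype(np.float32)
        acc=acc+cv2.remap(g,p[:,:1],p[:,1:],cv2.INTER_LINEAR).ravel()
    return (acc/len(xs)).round().astype(int)
ys=np.arange(-58,59,2)
for xs in (np.arange(48,75,3),np.arange(90,125,3)):
  for z in (30,54):
    v=prof(xs,ys,z); print(z,[f"{a}:{b}" for a,b in zip(ys,v) if abs(a)>26])
b=(np.array([(447,72),(547,58),(562,190),(468,206)])+.5)
u=(b-[400,0])/4-.5+[205,110]
q,r=fit([(T,[BOX[0],BOX[1],BOX[2],BOX[3]],u)],[670,-10,.1]); print(rel(q,TR).round(3),r.round(1).tolist())
E
```

```text
30 ['-58:144', '-56:115', '-54:75', '-52:62', '-50:63', '-48:61', '-46:73', '-44:114', '-42:143', '-40:156', '-38:150', '-36:133', '-34:110', '-32:98', '-30:94', '-28:90', '28:73', '30:71', '32:80', '34:89', '36:97', '38:113', '40:133', '42:124', '44:90', '46:63', '48:64', '50:67', '52:70', '54:95', '56:132', '58:138']
54 ['-58:156', '-56:142', '-54:110', '-52:68', '-50:63', '-48:63', '-46:59', '-44:93', '-42:131', '-40:154', '-38:156', '-36:141', '-34:115', '-32:95', '-30:94', '-28:96', '28:76', '30:72', '32:81', '34:92', '36:103', '38:125', '40:133', '42:113', '44:75', '46:61', '48:67', '50:66', '52:78', '54:116', '56:139', '58:128']
30 ['-58:155', '-56:129', '-54:86', '-52:60', '-50:62', '-48:58', '-46:73', '-44:114', '-42:148', '-40:162', '-38:159', '-36:140', '-34:115', '-32:94', '-30:97', '-28:93', '28:75', '30:67', '32:77', '34:90', '36:101', '38:116', '40:138', '42:130', '44:97', '46:61', '48:59', '50:63', '52:65', '54:94', '56:130', '58:136']
54 ['-58:157', '-56:142', '-54:110', '-52:70', '-50:60', '-48:61', '-46:59', '-44:86', '-42:125', '-40:150', '-38:156', '-36:145', '-34:121', '-32:99', '-30:94', '-28:98', '28:71', '30:68', '32:80', '34:93', '36:104', '38:125', '40:138', '42:119', '44:80', '46:58', '48:62', '50:63', '52:75', '54:111', '56:132', '58:122']
[8.7977e+01 7.8100e-01 1.4000e-02] [[-0.3, -0.5], [-0.2, -0.4], [1.3, 0.6], [-0.9, 0.2]]
```

```bash
python3 -c "
from workcell import env
print(env.hand_in())"
```

```text
the job is handed in; nothing more can be done
None
```

The screw box is home against the end stop in the middle lane, measured about 1 mm off centre and 0.014 rad off straight. The robot finished clear and the job is handed in; it returned no verdict.

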